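# Lock the sample box and park its key

## Robot

A 7-joint arm with a two-finger parallel gripper is mounted at the origin on the work surface. World frame = base frame: x ahead of the robot, y to its left, z up, the work surface at z = 0. Lengths are in m, angles in rad, forces in N, time in s.
With the tool pointing down it reaches from about 0.4 to 0.85 m from the base axis. Payload 4.4 kg.
Tool frame: the origin (TCP) lies at the very end of the fingers, on their centre line; the grasp point (between the pads) lies 19 mm behind it; z points along the fingers, x is the direction in which the jaws open and shut, and the axes are right-handed (so a half turn about z gives the same grasp; the last joint's range is limited). The gripper opens to 94 mm and grips with 3 to 60 N. Pads are 16 mm wide; open, the fingers measure 119 mm over their backs; the gripper's body (75 mm by 177 mm) begins 78 mm behind the grasp point.
Start: joints at [-1.336, 0.628, 0.038, 1.517, -0.027, 0.996, -0.02], TCP at [0.193, 0.621, 0.205] pointing down, gripper open.
Joint ranges: [-3.06, 3.06], [-0.37, 2.12], [-1.25, 1.32], [0.18, 2.47], [-1.1, 4.24], [0.23, 1.98], [-2.94, 2.94]. Speed limits (rad/s): [2.57, 2.57, 3.14, 3.14, 3.14, 3.14, 3.14].

## Interface

Orientations are given as a unit quaternion [x, y, z, w].
In Python, from cell import * gives the robot as it stands. The module is installed in compiled form; this text tells all that it offers.
- The arm moves only by the tool step_arm, never from a script. Its argument "targets" is a list of rows, each an object with "twist": the turn, a rotation vector about the tool's x, y, z in degrees, a list of three; "delta_pos": the shift along the tool's x, y, z in cm, a list of three; "claw": the opening, from 0 (shut) to 1 (fully open). In form: [{"twist": [wx, wy, wz], "delta_pos": [tx, ty, tz], "claw": claw}, ...]. A call has 1 to 12 rows; each row is the pose to reach, as a shift and turn from the pose measured when the call began, along the tool's axes at that moment; what a row does not reach only later rows make up. A row lasts 1/10 s, in which the tool goes at most 50 mm and 8.59 degrees, less where a joint would pass 70% of its speed; a pose out of reach is approached as far as the arm can. A call with a gripper value outside its range is refused whole. The fingers move at their own pace and stop on an object; the grip force is fixed at half the most. Time passes only in rows, so rows that repeat a pose let the fingers close. It gives the time, the measured TCP pose, the force and the opening at its end, in the units of the state.
- sense(): the state, without advancing time (a new reading comes with each control period).
- capture(name): name is "scene" or "top" or "wrist"; returns (picture, depth): 480x640x3 uint8, red, green, blue; 480x640 float32, m along the optical axis (not along the pixel's ray), 0 where there is no reading.
- camera_params(name): a dict with "vfov" (degrees; the focal length in pixels is half the picture's height over the tangent of half this angle, whatever the lens; pixels are square), "cx", "cy" (the principal point, pixels), "R" (3x3) and "t" (3): a world point X has camera coordinates R X + t. Camera axes: x right, y down, z forward; pixel columns grow to the right and rows downward; lengths in m; the calibration is good to about 2 mm. A picture is of the moment at which its call begins: read the wrist's pose just before it. camera_params takes no time and is no camera call; for the wrist camera it gives the pose at the moment of the call.
- close_job(): hands the job in, once; it reports no verdict.
The state is a dict: "time": time; "q": joint angles; "qd": joint speeds; "joint_torque": joint torques, N m; "eef_pos": TCP position; "eef_rot": TCP orientation; "ft_force": force on the tool from outside, world axes, zero at the start; "moment": the same for the moment, N m; "gripper_width": finger opening in m.
Only numpy, scipy, OpenCV 4.12 (cv2) and the standard library are available. Lean on these libraries where they do the work, as an engineer would, in place of code of your own. Each camera call takes 0.05 s, during which the arm holds its last target.

## Task

Lock the sample box with the key that stands in its lock: turn it clockwise until the red tongue comes up firmly against its keeper, pressing it home for a moment but not forcing the key. Then turn the key back to the position where it comes out, draw it out without wrenching, leaving the tongue home, and hang it upright in the slot of the blue key holder. Work the tongue only with the key and leave everything else as it stands.

Things in the scene. Friction and masses are not known exactly. Their poses are not given: they have to be found in the camera images.
- lockbox: fixed grey sample box, 180 x 180 x 80 mm high, origin at the centre of its underside. On the steel front (-x) part of its top stands the lock: a 48 x 48 mm housing with a brass face plate, 8 mm thick, top 100.5 mm above the box's underside. Slot in the plate 21.6 x 5.6 mm, long side along the box's x, opened to 10 x 10 mm in the middle for the key's round neck.
- keyhole (a point): on the lock's vertical turning axis, at the top of the brass face plate, 45 mm from the box's centre along its -x; axes as the box. The key can come out only straight up with its blade in line with the slot (within about 4 degrees); turned further the blade is trapped under the plate. It is free once raised 18 mm.
- key: loose key, about 60 g, 54 mm long; origin at the middle of its foot, z up the shank, x along the width. Up from the foot: steel blade 20 (x) x 4 (y) x 8 (z) mm, round neck 9 mm thick to z = 24 mm, yellow bow 32 (x) x 8 (y) mm from z = 24 to 54 mm. Starts inserted, in line with the slot, foot 17.5 mm below the plate's top. Over about 0.3 N m of twist or 25 N of pull or side load harms it.
- key_bow (a point): middle of the key's yellow bow, 39 mm above its foot; axes as the key. With the key in the lock the bow's lower edge is 6.5 mm above the brass plate.
- tongue (a joint): angle of the red tongue, rad: 0 open, growing clockwise seen from above, 0.80 home at a hard stop. Turned clockwise from the slot the key runs free 5 to 38 degrees, then pushes the tongue (0.08 N m) up to the stop, met after 50 to 84 degrees of key: hidden, must be felt. To set it, press home with 0.16 to 0.25 N m. Home is above 0.77. It stays put as the key turns back.
- tongue_tip (a point): outer end of the red tongue, a flat bar 11 mm wide reaching 52 mm from the lock's axis, lying just above the box top and below the face plate; home, it lies along the dark steel keeper, a small block, pointing away from the robot (about the box's +x).
- holder: fixed blue key holder block, 70 (x) x 56 (y) x 34 (z) mm, origin at the centre of its underside. One straight-through slot in its middle, 24 mm along its x, 12 mm along its y. The key hangs there upright, blade down, lower edge of the bow resting on the block's top, foot 10 mm above the table. Either way round is fine.
- holder_slot (a point): middle of the slot's mouth, on the block's top face; axes as the holder.
- jar: bystander: white jar, 72 mm wide, 110 mm high, origin under its centre
- amber: bystander: amber bottle, 52 mm wide, 100 mm high, origin under its centre
- scoop: bystander: steel scoop lying on the table, 160 mm long
- beaker: bystander: small clear beaker, 60 mm wide, 70 mm high, origin under its centre
Not all that is in view belongs to the job. Of the things that look like the key, the smaller one is meant.

How it is judged:
By the outcome, as a careful person would: the job done as asked, in the order asked, and still so for the second after the job is handed in, with the robot touching nothing.
It also fails if it takes over 72 s, if anything falls off the work surface, if the arm or the gripper's body presses on something with over 40 N, if the wrist force passes 120 N, or if a joint passes its speed limit or range.

## Working session

There is one attempt and no reset: what is moved stays moved. The work goes in short steps, Python scripts to look and compute and a tool call to move; the robot and the scene stay as the last step left them, time stands still between calls to the robot, and variables do not carry over. Pictures are saved under pics/ and viewed, and the job is handed in when it is done.

Besides the shell and the picture viewer there is one more tool, called after ">>>" as name(argument=value, ...), one argument or row to a line, values as JSON. step_arm: Moves the arm, as the interface text tells. Its arguments: {"type":"object","properties":{"targets":{"type":"array","items":{"type":"object","properties":{"twist":{"type":"array","items":{"type":"number"}},"delta_pos":{"type":"array","items":{"type":"number"}},"claw":{"type":"number"}}}}},"required":["targets"]}

```bash
mkdir -p pics
python3 - <<'E'
from cell import *
import cv2
s=sense()
print({k:(v if not hasattr(v,'__len__') else [round(float(x),4) for x in v]) for k,v in s.items()})
for n in ["scene","top","wrist"]:
    p=camera_params(n); print(n,p)
    im,d=capture(n)
    cv2.imwrite(f"pics/{n}0.png",im[:,:,::-1])
    import numpy as np; np.save(f"{n}0.npy",d)
E
```

```text
{'time': 0.0, 'q': [-1.3358, 0.6293, 0.0384, 1.5183, -0.027, 0.9963, -0.02], 'qd': [0.0012, 0.0002, -0.0007, 0.0005, 0.0002, -0.0001, -0.0001], 'joint_torque': [-0.0003, -54.9709, 1.1432, -18.6629, -0.0523, 0.0238, 0.0002], 'eef_pos': [0.1924, 0.6202, 0.2046], 'eef_rot': [0.8051, 0.5932, -0.0007, 0.0006], 'ft_force': [-0.3368, -0.3746, 0.9874], 'moment': [0.0127, -0.0074, 0.0281], 'gripper_width': 0.09404873388163744}
scene {'vfov': 43.76574111354662, 'cx': 314.88078257790545, 'cy': 240.3226803471204, 'R': array([[-0.47961652,  0.87747213,  0.00326366],
       [ 0.45912569,  0.25411913, -0.8512503 ],
       [-0.74777777, -0.40677528, -0.52474973]]), 't': array([ 0.17742245, -0.15456436,  1.61235185])}
top {'vfov': 50.59904904966544, 'cx': 320.3343853692465, 'cy': 227.10826162079067, 'R': array([[-0.00616428, -0.99988094,  0.01414627],
       [-0.98522247,  0.0036512 , -0.17124064],
       [ 0.1711686 , -0.0149928 , -0.98512767]]), 't': array([0.0649493 , 0.53944199, 1.25501552])}
wrist {'vfov': 67.25524044922749, 'cx': 317.9542297781878, 'cy': 235.33069946458525, 'R': array([[ 0.29644448,  0.95504683, -0.00249241],
       [ 0.92037573, -0.28498388,  0.26775492],
       [ 0.2550082 , -0.08166842, -0.96348383]]), 't': array([-0.64857027, -0.02810899,  0.39217823])}
```

View pics/scene0.png

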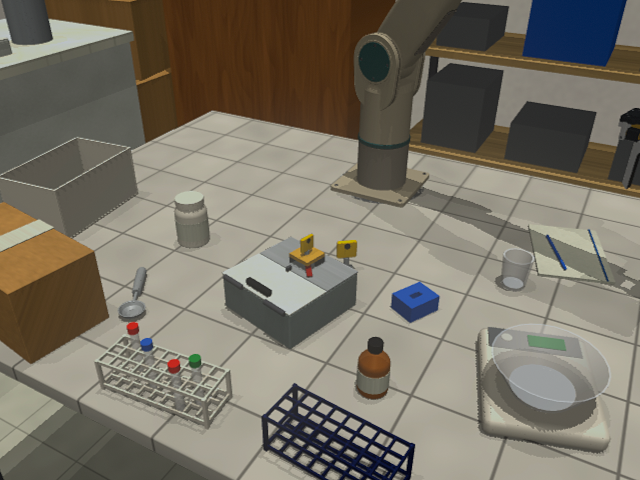

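View pics/top0.png

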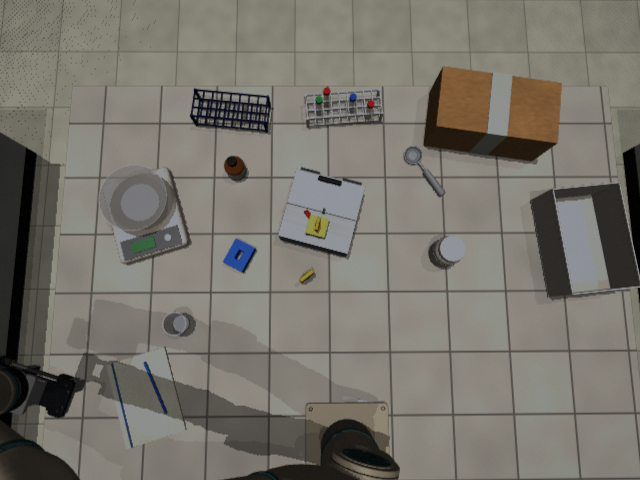

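Run:
```python
import cv2,numpy as np
a=cv2.imread('pics/top0.png')[160:290,215:375]; b=cv2.imread('pics/scene0.png')[220:350,215:445]
cv2.imwrite('pics/c1.png',cv2.resize(a,None,fx=4.5,fy=4.5,interpolation=cv2.INTER_CUBIC))
cv2.imwrite('pics/c2.png',cv2.resize(b,None,fx=3.4,fy=3.4,interpolation=cv2.INTER_CUBIC))
```

```text
(no output)
```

View pics/c1.png

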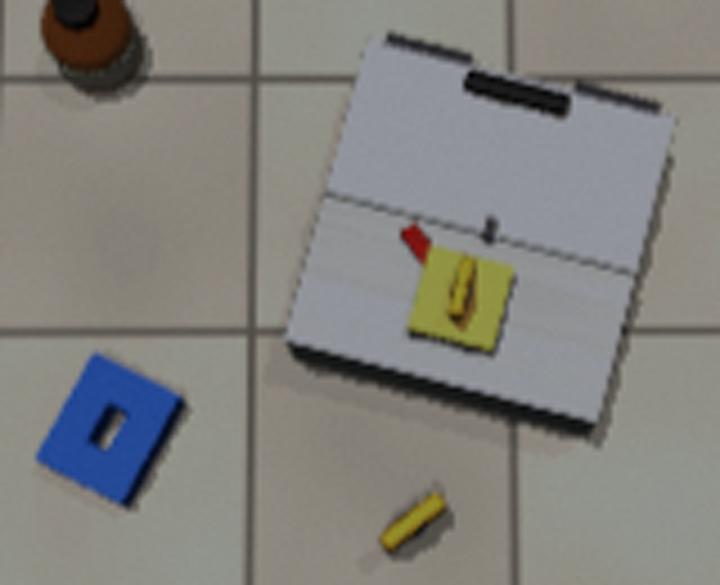

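View pics/c2.png

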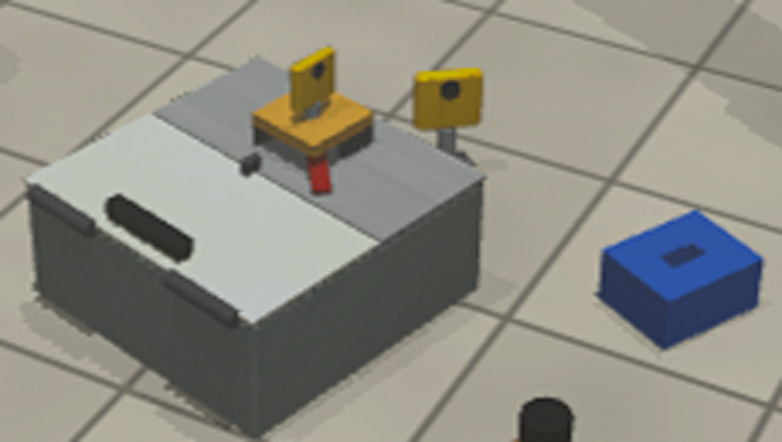

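```bash
cat > h.py <<'E'
import numpy as np,cv2
def ray(p,u,v,z,H=480):
    f=H/2/np.tan(np.radians(p['vfov'])/2)
    d=np.array([(u-p['cx'])/f,(v-p['cy'])/f,1.]); R=np.array(p['R']);t=np.array(p['t'])
    o=-R.T@t; w=R.T@d
    return o+w*(z-o[2])/w[2]
def masks(im):
    h=cv2.cvtColor(im,cv2.COLOR_RGB2HSV)
    return h
def blobs(m,amin=20):
    n,l,s,c=cv2.connectedComponentsWithStats(m.astype(np.uint8))
    return [(l==i,s[i],c[i]) for i in range(1,n) if s[i][4]>=amin]
def rect(mask,p,z):
    cs,_=cv2.findContours(mask.astype(np.uint8),cv2.RETR_EXTERNAL,cv2.CHAIN_APPROX_NONE)
    c=max(cs,key=cv2.contourArea).reshape(-1,2)
    w=np.array([ray(p,u,v,z)[:2] for u,v in c],np.float32)
    return cv2.minAreaRect(w*1000)
E
python3 - <<'E'
from cell import *
from h import *
p=camera_params("top"); im=cv2.imread('pics/top0.png')[:,:,::-1].copy()
h=cv2.cvtColor(im,cv2.COLOR_RGB2HSV)
b=(h[...,0]>105)&(h[...,0]<125)&(h[...,1]>150)&(h[...,2]>80)
for m,s,c in blobs(b,100): print('blue',s,c,rect(m,p,.034))
y=(h[...,0]>18)&(h[...,0]<34)&(h[...,1]>120)&(h[...,2]>70)
for m,s,c in blobs(y,30): print('yel',s,c,rect(m,p,.1005),ray(p,*c,.137))
r=((h[...,0]<6)|(h[...,0]>174))&(h[...,1]>150)
for m,s,c in blobs(r,8): print('red',s,c,ray(p,*c,.085))
w=(h[...,1]<40)&(h[...,2]>130)
for n in ['c']:
  # box corners from enlarged crop c1 (4.5x, offset 215,160)
  q=[(378,36),(672,116),(600,425),(288,343)]
  for u,v in q: print(ray(p,215+u/4.5,160+v/4.5,.08))
print(ray(p,317,226,.122))
E
```

```text
blue [223 239  32  33 531] [238.61958569 254.74387947] ((471.1058044433594, 271.4934997558594), (55.269996643066406, 68.3988037109375), 62.280128479003906)
yel [306 215  23  23 348] [316.87068966 225.9454023 ] ((533.1997680664062, 71.35932922363281), (46.656700134277344, 47.13887023925781), 75.57196807861328) [0.52679862 0.0718972  0.137     ]
yel [300 270  14  12  70] [306.17142857 275.32857143] ((412.2879638671875, 98.35012817382812), (10.147773742675781, 39.46240234375), 36.59636306762695) [0.40949848 0.09753232 0.137     ]
red [324  88   6   7  38] [326.36842105  91.02631579] [0.89295485 0.04492446 0.085     ]
red [367 100   7   8  40] [370.3  103.75] [ 0.8578075  -0.06895965  0.085     ]
red [304 210   6   8  25] [306.92 213.12] [0.56854989 0.09613683 0.085     ]
[0.68672503 0.11615031 0.08      ]
[ 0.63973532 -0.04934851  0.08      ]
[ 0.46497567 -0.00604152  0.08      ]
[0.51126323 0.16562548 0.08      ]
[0.52930587 0.07146145 0.122     ]
```

```bash
cat >> h.py <<'E'
from scipy.spatial.transform import Rotation as Ro
def rel(s,pos,yaw):
    """tool delta (cm), twist z deg to have tool x at world yaw (deg), pointing down"""
    R=Ro.from_quat(s['eef_rot'])
    d=R.inv().apply(np.array(pos)-s['eef_pos'])*100
    c,n=np.cos(np.radians(yaw)),np.sin(np.radians(yaw))
    T=Ro.from_matrix(np.array([[c,n,0],[n,-c,0],[0,0,-1]]))
    return np.round(d,2),np.round((R.inv()*T).as_rotvec(degrees=True),2)
E
python3 - <<'E'
from cell import *
from h import *
s=sense();p=camera_params("wrist");R=np.array(p['R']);o=-R.T@np.array(p['t'])
Rt=Ro.from_quat(s['eef_rot']); print(o,Rt.inv().apply(o-s['eef_pos']),'optical axis tool',Rt.inv().apply(R.T@[0,0,1]))
print(rel(s,[.48,.085,.30],75.6))
E
```

```text
[0.11814331 0.64348081 0.3838838 ] [-1.73888885e-04 -7.78150188e-02 -1.79088659e-01] optical axis tool [-8.32966881e-04  2.67735660e-01  9.63492046e-01]
(array([-42.62,  43.33,  -9.46]), array([-0.  ,  0.08, -2.84]))
```

>>> step_arm(
  targets=[
    {"twist":[0,0,0],"delta_pos":[-3,3,-5],"claw":1},
    {"twist":[0,0,-2.8],"delta_pos":[-6,6,-9.5],"claw":0.6},
    {"twist":[0,0,-2.8],"delta_pos":[-9,9,-9.5],"claw":0.6},
    {"twist":[0,0,-2.8],"delta_pos":[-12,12,-9.5],"claw":0.6},
    {"twist":[0,0,-2.8],"delta_pos":[-15,15.2,-9.5],"claw":0.6},
    {"twist":[0,0,-2.8],"delta_pos":[-18,18.3,-9.5],"claw":0.6},
    {"twist":[0,0,-2.8],"delta_pos":[-21,21.4,-9.5],"claw":0.6},
    {"twist":[0,0,-2.8],"delta_pos":[-24,24.4,-9.5],"claw":0.6},
    {"twist":[0,0,-2.8],"delta_pos":[-27,27.5,-9.5],"claw":0.6},
    {"twist":[0,0,-2.8],"delta_pos":[-30,30.5,-9.5],"claw":0.6},
    {"twist":[0,0,-2.8],"delta_pos":[-33,33.6,-9.5],"claw":0.6},
    {"twist":[0,0,-2.8],"delta_pos":[-36,36.6,-9.5],"claw":0.6},
  ],
)

```text
time: 1.35
eef_pos: [0.4358, 0.1665, 0.3003]
eef_rot: [0.79, 0.613, -0.0, 0.0]
ft_force: [0.5, 0.7, 0.4]
gripper_width: 0.0566
```

Run:
```python
from cell import *
from h import *
s=sense();print(s['time'],s['q'],s['eef_pos'],s['gripper_width']); print(rel(s,[.49,.082,.30],75.6))
```

```text
1.35 [-0.57069388  0.25753123  0.18534747  1.87374733 -0.05404824  1.01590528
  0.95611279] [0.43584581 0.16652986 0.30034322] 0.05661376637045397
(array([-6.84,  7.35,  0.04]), array([ 0.  ,  0.07, -0.03]))
```

>>> step_arm(
  targets=[
    {"twist":[0,0,0],"delta_pos":[-3,3.3,0],"claw":0.6},
    {"twist":[0,0,0],"delta_pos":[-6.8,7.3,0],"claw":0.6},
    {"twist":[0,0,0],"delta_pos":[-6.8,7.3,0],"claw":0.6},
    {"twist":[0,0,0],"delta_pos":[-6.8,7.3,0],"claw":0.6},
  ],
)

```text
time: 1.75
eef_pos: [0.4898, 0.0809, 0.3001]
eef_rot: [0.792, 0.611, -0.001, 0.0]
ft_force: [-0.4, -0.5, -0.4]
gripper_width: 0.0563
```

```bash
cat > shot.py <<'E'
import sys
from cell import *
from h import *
import pickle
n=sys.argv[1]; cam=sys.argv[2] if len(sys.argv)>2 else 'wrist'
s=sense();p=camera_params(cam);im,d=capture(cam)
cv2.imwrite(f"pics/{n}.png",im[:,:,::-1]); pickle.dump((s,p,im,d),open(n+'.pkl','wb'))
print(s['time'],s['eef_pos'])
E
python3 shot.py w1
```

```text
1.75 [0.48982772 0.08094585 0.30010328]
```

View pics/w1.png

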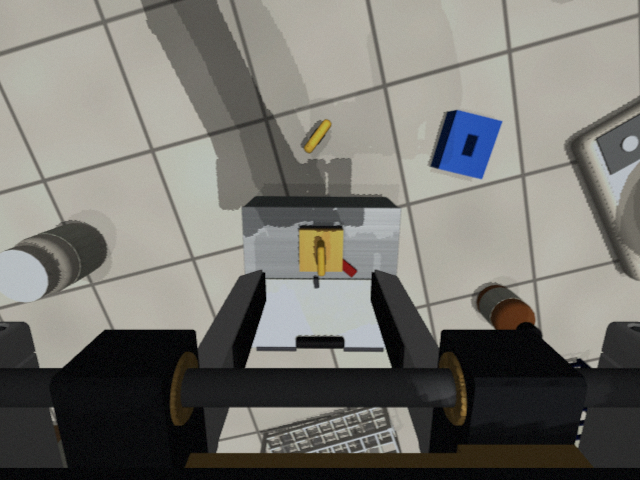

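Run:
```python
from h import *
import pickle
s,p,im,d=pickle.load(open('w1.pkl','rb'))
h=cv2.cvtColor(im,cv2.COLOR_RGB2HSV)
cv2.imwrite('pics/w1c.png',cv2.resize(im[190:360,230:410,::-1],None,fx=4.2,fy=3.5,interpolation=cv2.INTER_CUBIC))
b=(h[...,0]>105)&(h[...,0]<125)&(h[...,1]>150)&(h[...,2]>120)
for m,ss,c in blobs(b,300): print('blue',ss,c,rect(m,p,.034),np.median(d[m]))
y=(h[...,0]>12)&(h[...,0]<34)&(h[...,1]>120)&(h[...,2]>90)
for m,ss,c in blobs(y,30): print('yel',ss,c,rect(m,p,.1005))
for u,v in [(320,238),(321,272),(320,262),(315,250)]:
  print(h[v,u],d[v,u])
# depth->world z map near lock
f=240/np.tan(np.radians(p['vfov'])/2)
vv,uu=np.mgrid[0:480,0:640]
P=np.stack([(uu-p['cx'])/f*d,(vv-p['cy'])/f*d,d],-1)-np.array(p['t'])
W=P@np.array(p['R'])
reg=np.zeros((480,640),bool);reg[215:290,280:360]=1
for lo,hi in [(.125,.145),(.095,.105),(.075,.082)]:
  m=reg&(W[...,2]>lo)&(W[...,2]<hi); q=W[m]; print(lo,m.sum(),q.mean(0) if m.sum() else '',cv2.minAreaRect((q[:,:2]*1000).astype(np.float32)), np.percentile(q[:,2],[5,50,95]))
# box top front edges: mask by z
m=(W[...,2]>.076)&(W[...,2]<.084)&(vv<350)&(uu>235)&(uu<405)
q=W[m];print(cv2.minAreaRect((q[:,:2]*1000).astype(np.float32)))
m=(W[...,2]>.030)&(W[...,2]<.038)&(uu>420)&(uu<510)&(vv<190)
q=W[m];print(cv2.minAreaRect((q[:,:2]*1000).astype(np.float32)),np.median(q[:,2]))
```

```text
blue [ 439  111   63   67 2511] [469.42174432 143.99880526] ((470.9840087890625, 271.85223388671875), (55.23530578613281, 68.65791320800781), 62.27251434326172) 0.4316478
yel [304 120  27  33 341] [317.20234604 135.81231672] ((414.901123046875, 98.89765167236328), (9.299298286437988, 37.544193267822266), 37.77262878417969)
yel [ 299  230   44   46 1721] [320.68855317 250.64148751] ((536.2736206054688, 70.9381103515625), (47.943199157714844, 52.2509651184082), 75.37767791748047)
yel [461 391   6  25 103] [463.13592233 404.29126214] ((772.3538208007812, 194.0723114013672), (6.236076831817627, 36.29179000854492), 81.3805923461914)
[ 19 164  90] 0.39516976
[ 24 176 183] 0.36632165
[ 23 184 176] 0.362324
[ 19 153 108] 0.39850447
0.125 250 [0.5319296  0.07106214 0.13549493] ((533.6687622070312, 70.84463500976562), (8.16623592376709, 31.236616134643555), 75.46564483642578) [0.13044937 0.13610347 0.1376167 ]
0.095 1589 [0.53199243 0.0708388  0.10026767] ((533.9529418945312, 70.55886840820312), (48.19335174560547, 47.998817443847656), 75.27220916748047) [0.09895955 0.10033132 0.10161314]
0.075 3760 [0.54237031 0.06691103 0.07979999] ((543.0833740234375, 68.05142211914062), (94.93242645263672, 91.78540802001953), 75.24823760986328) [0.0784426  0.0798374  0.08111355]
((579.0402221679688, 58.24639892578125), (180.30918884277344, 183.55299377441406), 74.74930572509766)
((471.39129638671875, 271.03558349609375), (57.1187744140625, 70.24349975585938), 62.22661209106445) 0.03370193201270565
```

View pics/w1c.png

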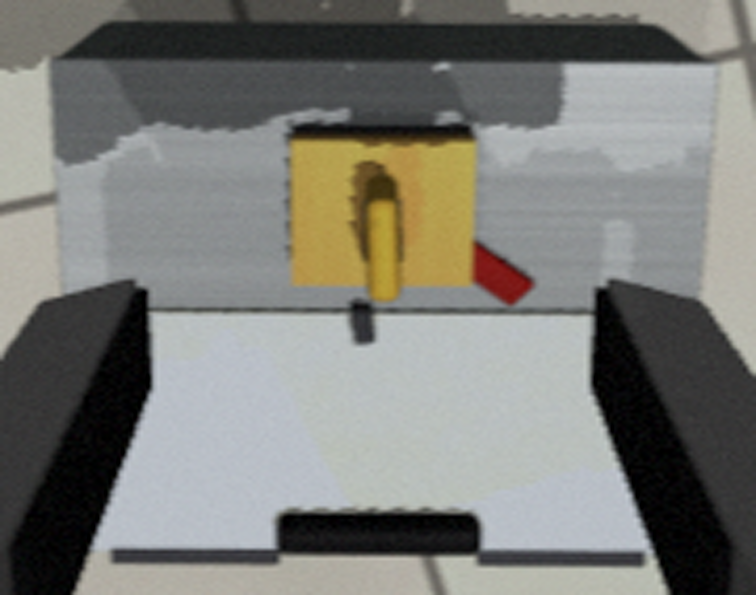

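Run:
```python
from cell import *
from h import *
s=sense();print(rel(s,[.534,.0705,.17],75.4),rel(s,[.534,.0705,.11],75.4))
```

```text
(array([-0.05,  4.67, 13.01]), array([-0.07,  0.06,  0.13])) (array([-0.05,  4.67, 19.01]), array([-0.07,  0.06,  0.13]))
```

>>> step_arm(
  targets=[
    {"twist":[-0.07,0.06,0.1],"delta_pos":[0,2.5,3],"claw":0.4},
    {"twist":[-0.07,0.06,0.1],"delta_pos":[0,4.7,7],"claw":0.4},
    {"twist":[-0.07,0.06,0.1],"delta_pos":[-0.05,4.7,11],"claw":0.4},
    {"twist":[-0.07,0.06,0.1],"delta_pos":[-0.05,4.7,13],"claw":0.4},
    {"twist":[-0.07,0.06,0.1],"delta_pos":[-0.05,4.7,14.5],"claw":0.4},
    {"twist":[-0.07,0.06,0.1],"delta_pos":[-0.05,4.7,14.5],"claw":0.35},
    {"twist":[-0.07,0.06,0.1],"delta_pos":[-0.05,4.7,14.5],"claw":0.35},
  ],
)

```text
time: 2.5
eef_pos: [0.5339, 0.0722, 0.1553]
eef_rot: [0.79, 0.613, 0.0, -0.0]
ft_force: [-0.3, -0.4, -0.3]
gripper_width: 0.0333
```

```bash
python3 shot.py w2
```

```text
2.5 [0.53393785 0.07218112 0.15529656]
```

View pics/w2.png

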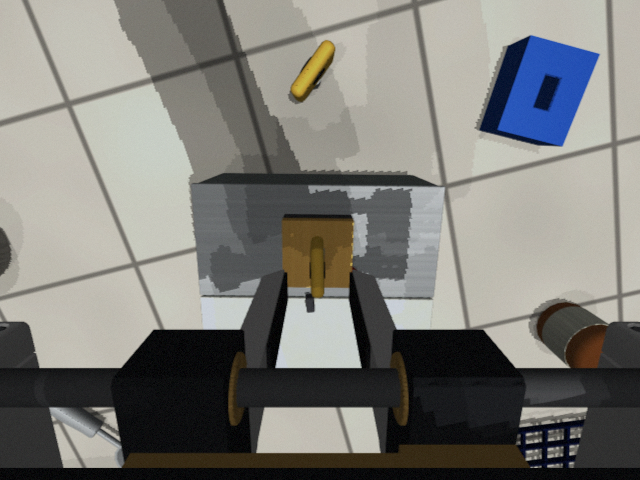

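```bash
cat > meas.py <<'E'
import sys,pickle
from h import *
s,p,im,d=pickle.load(open(sys.argv[1]+'.pkl','rb'))
f=240/np.tan(np.radians(p['vfov'])/2)
vv,uu=np.mgrid[0:480,0:640]
P=np.stack([(uu-p['cx'])/f*d,(vv-p['cy'])/f*d,d],-1)-np.array(p['t'])
W=P@np.array(p['R'])
h=cv2.cvtColor(im,cv2.COLOR_RGB2HSV)
yl=(h[...,0]>12)&(h[...,0]<34)&(h[...,1]>110)
near=(np.hypot(W[...,0]-.534,W[...,1]-.0705)<.045)
Rt=Ro.from_quat(s['eef_rot'])
for lo,hi in [(.125,.145),(.095,.105)]:
  m=near&yl&(W[...,2]>lo)&(W[...,2]<hi); q=W[m]
  r=cv2.minAreaRect((q[:,:2]*1000).astype(np.float32)); print(lo,r)
  print(' tool offset mm',Rt.inv().apply(np.array([r[0][0]/1000,r[0][1]/1000,s['eef_pos'][2]])-s['eef_pos'])*1000)
E
python3 meas.py w1; python3 meas.py w2; python3 -c "
from cell import *
s=sense();print(s['eef_pos'],s['qd'])"
```

```text
0.125 ((533.4195556640625, 70.90922546386719), (8.16623592376709, 30.721752166748047), 75.46564483642578)
 tool offset mm [ 1.31803314e+00  4.47129069e+01 -2.38682282e-02]
0.095 ((533.9544677734375, 71.08073425292969), (46.95735549926758, 47.85081100463867), 74.9894027709961)
 tool offset mm [ 1.61928802e+00  4.51870283e+01 -2.46401039e-02]
0.125 ((533.8151245117188, 70.96015167236328), (9.028491973876953, 31.795711517333984), 75.58102416992188)
 tool offset mm [-1.21303045e+00  1.85432564e-01 -7.78004541e-04]
0.095 ((534.1061401367188, 71.02874755859375), (47.5187873840332, 48.164939880371094), 74.98444366455078)
 tool offset mm [-1.07407268e+00  4.50170595e-01 -8.24812157e-04]
[0.53450835 0.07187389 0.1558529 ] [ 0.00733008 -0.0103729   0.00830984 -0.00667944 -0.00101604 -0.00248801
  0.00093219]
```

>>> step_arm(
  targets=[
    {"twist":[0,0,0],"delta_pos":[-0.1,0,1.5],"claw":0.35},
    {"twist":[0,0,0],"delta_pos":[-0.1,0,3],"claw":0.35},
    {"twist":[0,0,0],"delta_pos":[-0.1,0,4.5],"claw":0.35},
    {"twist":[0,0,0],"delta_pos":[-0.1,0,4.5],"claw":0.25},
    {"twist":[0,0,0],"delta_pos":[-0.1,0,4.5],"claw":0.2},
    {"twist":[0,0,0],"delta_pos":[-0.1,0,4.5],"claw":0.2},
  ],
)

```text
time: 3.15
eef_pos: [0.5352, 0.0712, 0.1121]
eef_rot: [0.79, 0.613, 0.002, 0.001]
ft_force: [-0.3, -0.4, 1.0]
gripper_width: 0.0189
```

```bash
cat > st.py <<'E'
from cell import *
from h import *
s=sense();print(s['time'],s['eef_pos'].round(4) if hasattr(s['eef_pos'],'round') else s['eef_pos'],'rv',(Ro.from_quat(s['eef_rot'])).apply([1,0,0]).round(4),'F',np.round(s['ft_force'],2),'M',np.round(s['moment'],3),s['gripper_width'])
x=Ro.from_quat(s['eef_rot']).apply([1,0,0]);print('yaw',np.degrees(np.arctan2(x[1],x[0])),np.round(s['q'],3))
E
python3 st.py; python3 shot.py w3; python3 meas.py w3; python3 st.py
```

```text
3.15 [0.5352 0.0712 0.1121] rv [0.2495 0.9684 0.002 ] F [-0.29 -0.42  1.02] M [ 0.005 -0.04  -0.001] 0.018880039504391332
yaw 75.55349934895258 [-0.299  0.606  0.174  1.924 -0.171  0.623  1.301]
3.15 [0.53520798 0.07124869 0.11209901]
0.125 ((533.4529418945312, 71.07957458496094), (19.133756637573242, 31.269046783447266), 75.89241027832031)
 tool offset mm [-0.60160895 -1.65734086 -0.00596701]
0.095 ((533.9818725585938, 71.24378204345703), (47.751792907714844, 48.28496170043945), 75.16181945800781)
 tool offset mm [-0.3106387  -1.18610387 -0.00402869]
3.2 [0.5351 0.0712 0.112 ] rv [0.2496 0.9684 0.0019] F [-0.86 -0.56  1.03] M [-0.02  -0.051 -0.018] 0.018659160153590655
yaw 75.54850024052432 [-0.299  0.606  0.174  1.924 -0.171  0.623  1.301]
```

View pics/w3.png

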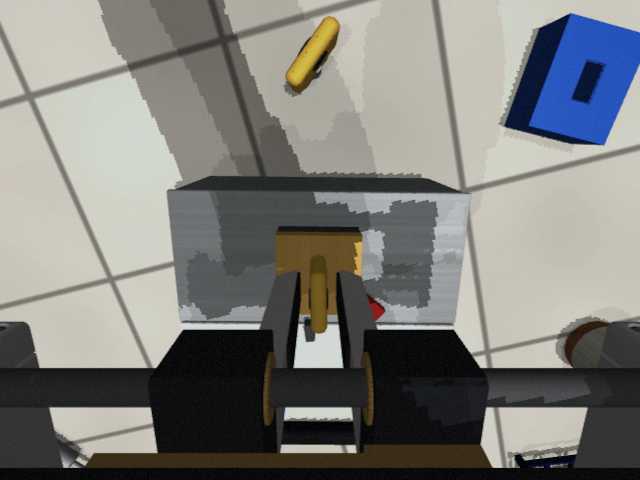

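>>> step_arm(
  targets=[
    {"twist":[0,0,0],"delta_pos":[-0.05,-0.14,0.15],"claw":0.2},
    {"twist":[0,0,0],"delta_pos":[-0.05,-0.14,0.15],"claw":0.2},
    {"twist":[0,0,0],"delta_pos":[-0.05,-0.14,0.15],"claw":0.13},
    {"twist":[0,0,0],"delta_pos":[-0.05,-0.14,0.15],"claw":0.1},
  ],
)

```text
time: 3.6
eef_pos: [0.5337, 0.0711, 0.1106]
eef_rot: [0.79, 0.613, 0.002, 0.001]
ft_force: [0.0, 0.4, 0.5]
gripper_width: 0.0099
```

```bash
python3 st.py
```

```text
3.6 [0.5337 0.0711 0.1106] rv [0.2495 0.9684 0.0021] F [0.03 0.37 0.45] M [-0.022  0.061  0.013] 0.009925438745765775
yaw 75.55087542782103 [-0.299  0.606  0.173  1.929 -0.171  0.617  1.302]
```

>>> step_arm(
  targets=[
    {"twist":[0,0,0],"delta_pos":[0,0,0],"claw":0.05},
    {"twist":[0,0,0],"delta_pos":[0,0,0],"claw":0},
    {"twist":[0,0,0],"delta_pos":[0,0,0],"claw":0},
    {"twist":[0,0,0],"delta_pos":[0,0,0],"claw":0},
  ],
)

```text
time: 4.0
eef_pos: [0.5337, 0.0711, 0.1106]
eef_rot: [0.79, 0.613, 0.002, 0.001]
ft_force: [-0.3, 1.5, -0.6]
gripper_width: 0.0076
```

```bash
python3 st.py
```

```text
4.0 [0.5337 0.0711 0.1106] rv [0.2495 0.9684 0.0021] F [-0.33  1.48 -0.64] M [ 0.097 -0.024  0.033] 0.00759739889575967
yaw 75.55065752357659 [-0.299  0.606  0.173  1.929 -0.171  0.617  1.302]
```

>>> step_arm(
  targets=[
    {"twist":[0,0,4],"delta_pos":[0,0,0],"claw":0},
    {"twist":[0,0,8],"delta_pos":[0,0,0],"claw":0},
    {"twist":[0,0,12],"delta_pos":[0,0,0],"claw":0},
    {"twist":[0,0,16],"delta_pos":[0,0,0],"claw":0},
    {"twist":[0,0,20],"delta_pos":[0,0,0],"claw":0},
    {"twist":[0,0,20],"delta_pos":[0,0,0],"claw":0},
  ],
)

```text
time: 4.6
eef_pos: [0.534, 0.0715, 0.1106]
eef_rot: [0.885, 0.466, 0.002, 0.0]
ft_force: [0.9, 1.0, -0.5]
gripper_width: 0.0079
```

```bash
python3 st.py
```

```text
4.6 [0.534  0.0715 0.1106] rv [0.5654 0.8248 0.0032] F [ 0.88  0.95 -0.45] M [ 0.233 -0.115  0.059] 0.007908363869000115
yaw 55.56818467583771 [-0.366  0.616  0.274  1.93  -0.271  0.627  1.05 ]
```

>>> step_arm(
  targets=[
    {"twist":[0,0,4],"delta_pos":[0,0,0],"claw":0},
    {"twist":[0,0,8],"delta_pos":[0,0,0],"claw":0},
    {"twist":[0,0,12],"delta_pos":[0,0,0],"claw":0},
    {"twist":[0,0,16],"delta_pos":[0,0,0],"claw":0},
    {"twist":[0,0,20],"delta_pos":[0,0,0],"claw":0},
    {"twist":[0,0,20],"delta_pos":[0,0,0],"claw":0},
  ],
)

```text
time: 5.2
eef_pos: [0.5341, 0.0716, 0.1106]
eef_rot: [0.952, 0.306, 0.002, 0.0]
ft_force: [0.5, -0.2, 0.4]
gripper_width: 0.0078
```

```bash
python3 st.py; python3 shot.py w4; python3 st.py
```

```text
5.2 [0.5341 0.0716 0.1106] rv [0.8125 0.583  0.0038] F [ 0.48 -0.24  0.4 ] M [ 0.117 -0.061  0.022] 0.007773072567854673
yaw 35.65999543056914 [-0.43   0.63   0.374  1.932 -0.369  0.642  0.798]
5.2 [0.5340606  0.07162561 0.11057602]
5.25 [0.534  0.0716 0.1106] rv [0.8117 0.584  0.0038] F [ 0.27  0.92 -1.06] M [ 0.018 -0.07   0.068] 0.007597412302204127
yaw 35.73382650682191 [-0.43   0.63   0.373  1.932 -0.368  0.642  0.799]
```

View pics/w4.png

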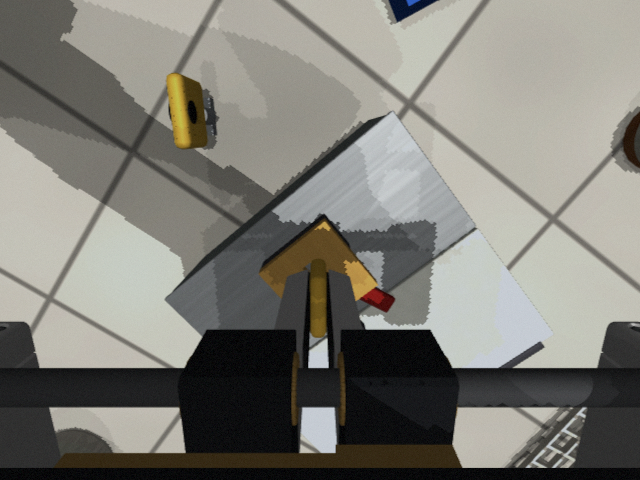

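>>> step_arm(
  targets=[
    {"twist":[0,0,2],"delta_pos":[0,0,0],"claw":0},
    {"twist":[0,0,4],"delta_pos":[0,0,0],"claw":0},
    {"twist":[0,0,6],"delta_pos":[0,0,0],"claw":0},
    {"twist":[0,0,8],"delta_pos":[0,0,0],"claw":0},
    {"twist":[0,0,8],"delta_pos":[0,0,0],"claw":0},
  ],
)

```text
time: 5.75
eef_pos: [0.534, 0.0717, 0.1106]
eef_rot: [0.971, 0.239, 0.002, -0.0]
ft_force: [1.1, 1.5, -0.3]
gripper_width: 0.0078
```

```bash
python3 st.py
```

```text
5.75 [0.534  0.0717 0.1106] rv [0.8856 0.4645 0.0039] F [ 1.09  1.48 -0.27] M [ 0.127 -0.079 -0.004] 0.007775855116855217
yaw 27.676841665602485 [-0.456  0.637  0.414  1.933 -0.407  0.65   0.697]
```

```bash
cat > av.py <<'E'
from cell import *
from h import *
import sys
M=[];F=[]
for i in range(int(sys.argv[1]) if len(sys.argv)>1 else 6):
    s=sense();M.append(s['moment']);F.append(s['ft_force']);capture('top')
s=sense();M.append(s['moment']);F.append(s['ft_force'])
x=Ro.from_quat(s['eef_rot']).apply([1,0,0])
print(round(s['time'],2),'yaw',round(np.degrees(np.arctan2(x[1],x[0])),2),'turned',round(75.55-np.degrees(np.arctan2(x[1],x[0])),2),np.round(s['eef_pos'],4),'M',np.mean(M,0).round(3),np.std(M,0).round(3),'F',np.mean(F,0).round(2),'w',round(s['gripper_width'],4))
E
python3 av.py
```

```text
6.05 yaw 27.74 turned 47.81 [0.5341 0.0717 0.1106] M [ 0.094 -0.096  0.073] [0.027 0.033 0.038] F [ 0.72  0.55 -0.19] w 0.0075
```

>>> step_arm(
  targets=[
    {"twist":[0,0,1],"delta_pos":[0,0,0],"claw":0},
    {"twist":[0,0,2],"delta_pos":[0,0,0],"claw":0},
    {"twist":[0,0,3],"delta_pos":[0,0,0],"claw":0},
  ],
)

```text
time: 6.35
eef_pos: [0.5341, 0.0716, 0.1106]
eef_rot: [0.977, 0.214, 0.002, -0.0]
ft_force: [-0.1, 0.5, -0.6]
gripper_width: 0.0076
```

```bash
python3 av.py; python3 shot.py w5
```

```text
6.65 yaw 24.75 turned 50.8 [0.5341 0.0717 0.1106] M [ 0.088 -0.124  0.097] [0.032 0.023 0.026] F [ 0.58  0.85 -0.28] w 0.008
6.65 [0.53407947 0.07165534 0.11059972]
```

View pics/w5.png

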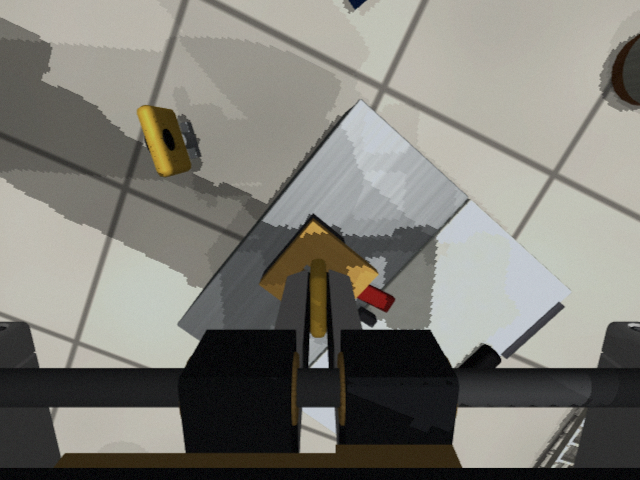

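```bash
cat > tong.py <<'E'
import sys,pickle
from h import *
for n in sys.argv[1:]:
    s,p,im,d=pickle.load(open(n+'.pkl','rb'))
    h=cv2.cvtColor(im,cv2.COLOR_RGB2HSV)
    f=240/np.tan(np.radians(p['vfov'])/2)
    vv,uu=np.mgrid[0:480,0:640]
    W=(np.stack([(uu-p['cx'])/f*d,(vv-p['cy'])/f*d,d],-1)-np.array(p['t']))@np.array(p['R'])
    m=((h[...,0]<6)|(h[...,0]>174))&(h[...,1]>150)&(np.hypot(W[...,0]-.534,W[...,1]-.071)<.06)&(W[...,2]>.08)
    q=W[m]
    if m.sum()<10: print(n,'few',m.sum()); continue
    pts=q[:,:2]-[.534,.071]; zt=np.percentile(q[:,2],80); top=q[:,2]>zt-.0025; pts=pts[top]
    rad=np.hypot(*pts.T); far=pts[rad>np.percentile(rad,50)]
    vx,vy,_,_=cv2.fitLine(pts.astype(np.float32),cv2.DIST_L2,0,.01,.01).ravel()
    c=pts.mean(0); print(n,m.sum(),'z',zt.round(4),'centroid dir',np.degrees(np.arctan2(c[1],c[0])).round(1),'rad',rad.min().round(4),rad.max().round(4),'tongue(rad) ~',((31.2-np.degrees(np.arctan2(c[1],c[0])))*np.pi/180).round(3))
E
python3 tong.py w1 w2 w3 w4 w5
```

```text
w1 169 z 0.3379 centroid dir 164.5 rad 0.047 0.0597 tongue(rad) ~ -2.327
w2 72 z 0.2748 centroid dir 178.7 rad 0.0222 0.0574 tongue(rad) ~ -2.574
w3 225 z 0.0862 centroid dir 40.9 rad 0.0096 0.0575 tongue(rad) ~ -0.17
w4 502 z 0.0861 centroid dir 12.2 rad 0.0052 0.0576 tongue(rad) ~ 0.332
w5 575 z 0.086 centroid dir 0.5 rad 0.0085 0.0522 tongue(rad) ~ 0.536
```

>>> step_arm(
  targets=[
    {"twist":[0,0,1.5],"delta_pos":[0,0,0],"claw":0},
    {"twist":[0,0,3],"delta_pos":[0,0,0],"claw":0},
    {"twist":[0,0,4.5],"delta_pos":[0,0,0],"claw":0},
    {"twist":[0,0,6],"delta_pos":[0,0,0],"claw":0},
    {"twist":[0,0,8],"delta_pos":[0,0,0],"claw":0},
  ],
)

```text
time: 7.2
eef_pos: [0.5341, 0.0717, 0.1106]
eef_rot: [0.99, 0.144, 0.002, -0.0]
ft_force: [0.4, 0.3, -1.5]
gripper_width: 0.0077
```

```bash
python3 av.py; python3 shot.py w6; python3 tong.py w6
```

```text
7.5 yaw 16.76 turned 58.79 [0.5341 0.0717 0.1106] M [ 0.096 -0.15   0.126] [0.036 0.022 0.017] F [ 0.51  0.78 -0.51] w 0.008
7.5 [0.53407634 0.07166192 0.11059845]
w6 613 z 0.086 centroid dir -5.8 rad 0.0062 0.0559 tongue(rad) ~ 0.645
```

>>> step_arm(
  targets=[
    {"twist":[0,0,1],"delta_pos":[0,0,0],"claw":0},
    {"twist":[0,0,2],"delta_pos":[0,0,0],"claw":0},
    {"twist":[0,0,2],"delta_pos":[0,0,0],"claw":0},
  ],
)

```text
time: 7.85
eef_pos: [0.5341, 0.0717, 0.1106]
eef_rot: [0.992, 0.128, 0.002, -0.0]
ft_force: [0.2, 0.9, -0.2]
gripper_width: 0.0079
```

```bash
python3 av.py; python3 shot.py w7; python3 tong.py w7
```

```text
8.15 yaw 14.75 turned 60.8 [0.5341 0.0717 0.1106] M [ 0.09  -0.177  0.19 ] [0.021 0.028 0.025] F [ 0.76  0.69 -0.23] w 0.0078
8.15 [0.53410631 0.07165318 0.11058015]
w7 636 z 0.0861 centroid dir -5.3 rad 0.0053 0.0557 tongue(rad) ~ 0.637
```

View pics/w7.png

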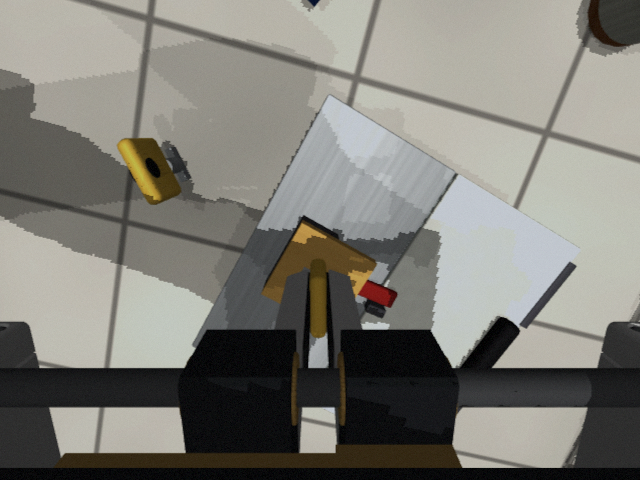

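Run:
```python
import cv2,numpy as np
a=[cv2.resize(cv2.imread(f'pics/{n}.png')[250:340,335:425],None,fx=4.4,fy=4.4,interpolation=cv2.INTER_CUBIC) for n in('w6','w7')]
cv2.imwrite('pics/w67.png',np.hstack(a))
```

```text
(no output)
```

View pics/w67.png

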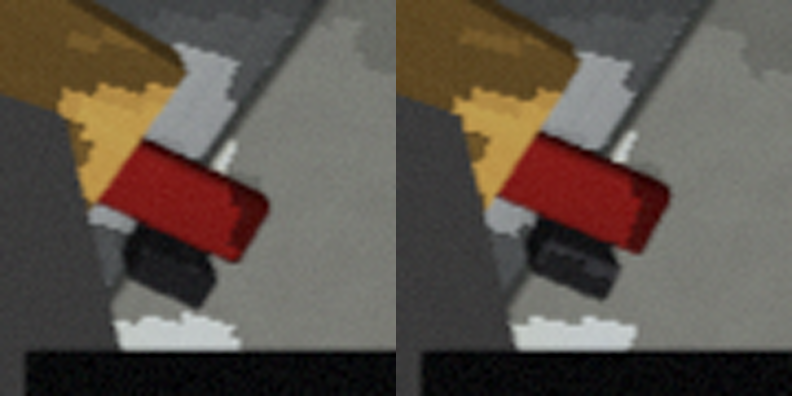

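>>> step_arm(
  targets=[
    {"twist":[0,0,0.5],"delta_pos":[0,0,0],"claw":0},
    {"twist":[0,0,0.5],"delta_pos":[0,0,0],"claw":0},
    {"twist":[0,0,0.5],"delta_pos":[0,0,0],"claw":0},
    {"twist":[0,0,0.5],"delta_pos":[0,0,0],"claw":0},
  ],
)

```text
time: 8.6
eef_pos: [0.5341, 0.0717, 0.1106]
eef_rot: [0.992, 0.124, 0.002, -0.0]
ft_force: [1.2, 1.2, 0.2]
gripper_width: 0.0079
```

```bash
python3 av.py 10
```

```text
9.1 yaw 14.25 turned 61.3 [0.5341 0.0717 0.1106] M [ 0.094 -0.168  0.205] [0.027 0.038 0.03 ] F [ 0.93  0.31 -0.39] w 0.0079
```

>>> step_arm(
  targets=[
    {"twist":[0,0,-3],"delta_pos":[0,0,0],"claw":0},
    {"twist":[0,0,-8],"delta_pos":[0,0,0],"claw":0},
    {"twist":[0,0,-13],"delta_pos":[0,0,0],"claw":0},
    {"twist":[0,0,-18],"delta_pos":[0,0,0],"claw":0},
    {"twist":[0,0,-23],"delta_pos":[0,0,0],"claw":0},
    {"twist":[0,0,-28],"delta_pos":[0,0,0],"claw":0},
    {"twist":[0,0,-33],"delta_pos":[0,0,0],"claw":0},
    {"twist":[0,0,-38],"delta_pos":[0,0,0],"claw":0},
    {"twist":[0,0,-43],"delta_pos":[0,0,0],"claw":0},
    {"twist":[0,0,-48],"delta_pos":[0,0,0],"claw":0},
    {"twist":[0,0,-53],"delta_pos":[0,0,0],"claw":0},
  ],
)

```text
time: 10.2
eef_pos: [0.5335, 0.0712, 0.1106]
eef_rot: [0.832, 0.555, 0.001, 0.0]
ft_force: [-0.8, -0.1, 1.1]
gripper_width: 0.0075
```

```bash
python3 av.py 4; python3 shot.py w8; python3 meas.py w8; python3 tong.py w8
```

```text
10.4 yaw 67.1 turned 8.45 [0.5336 0.0713 0.1106] M [0.003 0.122 0.015] [0.03  0.089 0.022] F [-0.5  -0.19  0.76] w 0.0079
10.4 [0.53362964 0.07126758 0.1105517 ]
0.125 ((532.8705444335938, 70.78467559814453), (30.38728904724121, 19.309635162353516), 6.253739356994629)
 tool offset mm [-0.74026239 -0.51129961 -0.00288166]
0.095 ((533.92236328125, 71.1858139038086), (47.73446273803711, 48.19612503051758), 74.77971649169922)
 tool offset mm [0.0386034  0.30146689 0.00079635]
w8 33 z 0.242 centroid dir 156.5 rad 0.0242 0.0573 tongue(rad) ~ -2.187
```

View pics/w8.png

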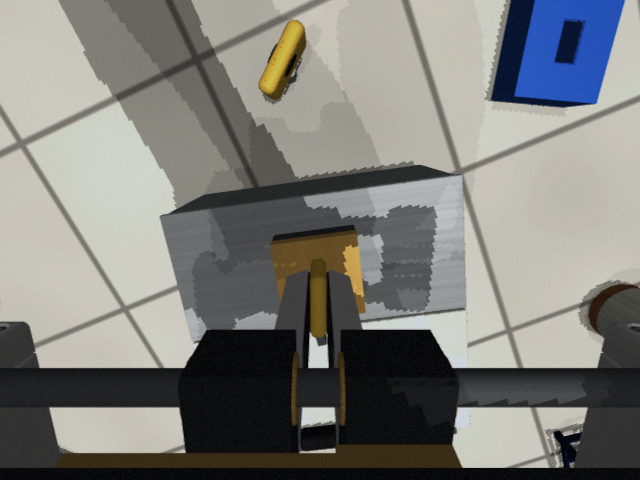

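>>> step_arm(
  targets=[
    {"twist":[0,0,-4],"delta_pos":[0,0,0],"claw":0},
    {"twist":[0,0,-7],"delta_pos":[0,0,0],"claw":0},
    {"twist":[0,0,-8.3],"delta_pos":[0,0,0],"claw":0},
    {"twist":[0,0,-8.3],"delta_pos":[0,0,0],"claw":0},
  ],
)

```text
time: 10.85
eef_pos: [0.5336, 0.0711, 0.1106]
eef_rot: [0.792, 0.611, 0.001, 0.001]
ft_force: [0.3, -0.2, 1.1]
gripper_width: 0.0078
```

```bash
python3 av.py 4; python3 shot.py w9; python3 meas.py w9
```

```text
11.05 yaw 75.36 turned 0.19 [0.5336 0.0711 0.1106] M [-0.076  0.029  0.001] [0.031 0.034 0.033] F [-0.21  0.02  1.23] w 0.0079
11.05 [0.53363009 0.07113576 0.11056255]
0.125 ((532.9097290039062, 70.35477447509766), (30.05976104736328, 19.533855438232422), 14.08963680267334)
 tool offset mm [-0.93766631 -0.49962991 -0.00282795]
0.095 ((532.6197509765625, 71.45051574707031), (47.777854919433594, 45.73528289794922), 74.53546142578125)
 tool offset mm [ 0.04923901 -1.05708311 -0.00287582]
```

View pics/w9.png

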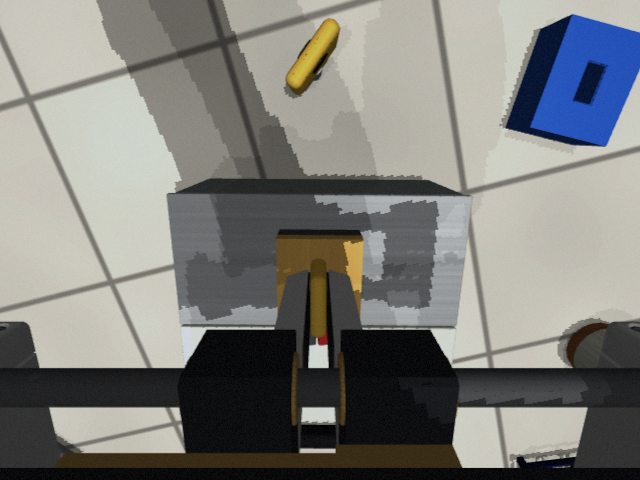

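>>> step_arm(
  targets=[
    {"twist":[0,0,0],"delta_pos":[0,0,-0.15],"claw":0},
    {"twist":[0,0,0],"delta_pos":[0,0,-0.3],"claw":0},
    {"twist":[0,0,0],"delta_pos":[0,0,-0.45],"claw":0},
    {"twist":[0,0,0],"delta_pos":[0,0,-0.45],"claw":0},
  ],
)

```text
time: 11.5
eef_pos: [0.5338, 0.0712, 0.1153]
eef_rot: [0.791, 0.611, 0.002, 0.001]
ft_force: [-0.7, -0.2, -0.2]
gripper_width: 0.0077
```

```bash
python3 av.py 2
```

```text
11.6 yaw 75.38 turned 0.17 [0.5337 0.0712 0.1151] M [0.019 0.004 0.028] [0.019 0.024 0.023] F [-0.05 -0.07 -0.62] w 0.0077
```

>>> step_arm(
  targets=[
    {"twist":[0,0,0],"delta_pos":[0,0,-0.2],"claw":0},
    {"twist":[0,0,0],"delta_pos":[0,0,-0.4],"claw":0},
    {"twist":[0,0,0],"delta_pos":[0,0,-0.6],"claw":0},
    {"twist":[0,0,0],"delta_pos":[0,0,-0.8],"claw":0},
    {"twist":[0,0,0],"delta_pos":[0,0,-0.8],"claw":0},
  ],
)

```text
time: 12.1
eef_pos: [0.5339, 0.0712, 0.1235]
eef_rot: [0.791, 0.611, 0.002, 0.001]
ft_force: [0.3, 0.5, -0.4]
gripper_width: 0.0076
```

```bash
python3 av.py 2
```

```text
12.2 yaw 75.38 turned 0.17 [0.5337 0.0712 0.1232] M [-0.009  0.022  0.011] [0.023 0.005 0.029] F [ 0.07  0.26 -0.48] w 0.0078
```

Free of load; draw it fully out.

>>> step_arm(
  targets=[
    {"twist":[0,0,0],"delta_pos":[0,0,-0.3],"claw":0},
    {"twist":[0,0,0],"delta_pos":[0,0,-0.6],"claw":0},
    {"twist":[0,0,0],"delta_pos":[0,0,-0.9],"claw":0},
    {"twist":[0,0,0],"delta_pos":[0,0,-1.2],"claw":0},
    {"twist":[0,0,0],"delta_pos":[0,0,-1.8],"claw":0},
    {"twist":[0,0,0],"delta_pos":[0,0,-3],"claw":0},
    {"twist":[0,0,0],"delta_pos":[0,0,-5],"claw":0},
    {"twist":[0,0,0],"delta_pos":[0,0,-7],"claw":0},
    {"twist":[0,0,0],"delta_pos":[0,0,-7],"claw":0},
    {"twist":[0,0,0],"delta_pos":[0,0,-7],"claw":0},
  ],
)

```text
time: 13.2
eef_pos: [0.5336, 0.0712, 0.1937]
eef_rot: [0.791, 0.611, 0.002, 0.001]
ft_force: [-0.5, -0.8, -1.5]
gripper_width: 0.0081
```

```bash
python3 av.py 2; python3 shot.py w10; python3 shot.py s10 scene;python3 - <<'E'
import cv2,numpy as np
b=cv2.imread('pics/s10.png')[200:350,215:445]; cv2.imwrite('pics/s10c.png',cv2.resize(b,None,fx=3.4,fy=3.4,interpolation=cv2.INTER_CUBIC))
from cell import *
from h import *
print(rel(sense(),[.471,.2715,.15],62.2))
E
```

```text
13.3 yaw 75.39 turned 0.16 [0.5327 0.0711 0.1926] M [0.016 0.045 0.015] [0.014 0.014 0.022] F [ 0.12 -0.31 -1.11] w 0.0077
13.3 [0.53274666 0.0711434  0.19257879]
13.35 [0.53266505 0.0710955  0.19237423]
(array([ 17.83, -11.04,   4.23]), array([ 0.07, -0.06, 13.18]))
```

View pics/w10.png

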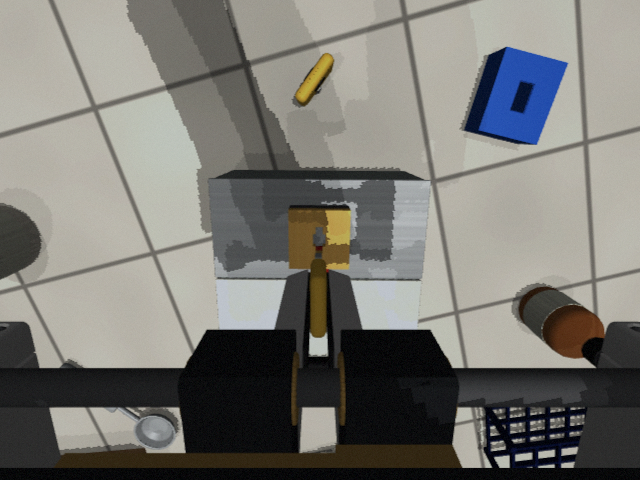

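View pics/s10c.png

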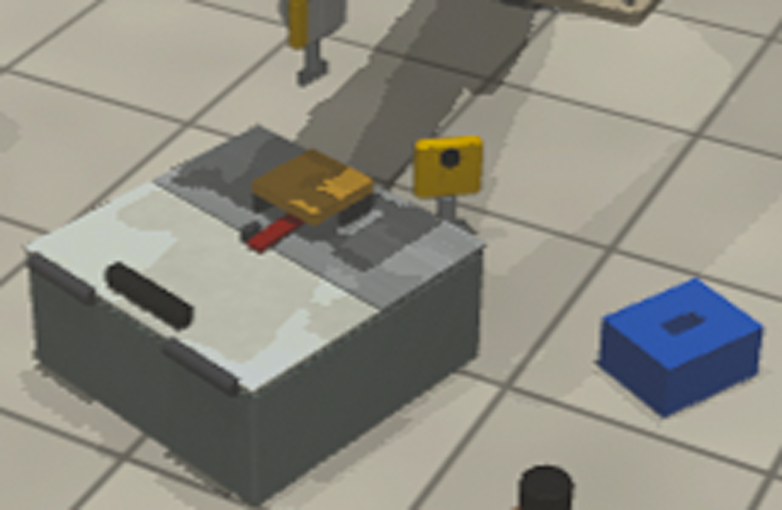

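>>> step_arm(
  targets=[
    {"twist":[0,0,2],"delta_pos":[3,-1.8,0],"claw":0},
    {"twist":[0,0,5],"delta_pos":[6,-3.7,0],"claw":0},
    {"twist":[0,0,8],"delta_pos":[9,-5.5,0],"claw":0},
    {"twist":[0,0,11],"delta_pos":[12,-7.4,0],"claw":0},
    {"twist":[0,0,13.2],"delta_pos":[15,-9.3,0],"claw":0},
    {"twist":[0,0,13.2],"delta_pos":[17.8,-11,1],"claw":0},
    {"twist":[0,0,13.2],"delta_pos":[17.8,-11,4],"claw":0},
    {"twist":[0,0,13.2],"delta_pos":[17.8,-11,6.7],"claw":0},
    {"twist":[0,0,13.2],"delta_pos":[17.8,-11,6.7],"claw":0},
    {"twist":[0,0,13.2],"delta_pos":[17.8,-11,6.7],"claw":0},
  ],
)

```text
time: 14.4
eef_pos: [0.4712, 0.2707, 0.1251]
eef_rot: [0.856, 0.516, 0.0, 0.0]
ft_force: [0.2, -0.6, -0.1]
gripper_width: 0.0076
```

```bash
python3 av.py 3; python3 shot.py w11; python3 shot.py s11 scene
python3 - <<'E'
import cv2,numpy as np
from cell import *
from h import *
b=cv2.imread('pics/s11.png')[190:350,340:500]; cv2.imwrite('pics/s11c.png',cv2.resize(b,None,fx=3.6,fy=3.6,interpolation=cv2.INTER_CUBIC))
print(rel(sense(),[.471,.2715,.072],62.2))
E
```

```text
14.55 yaw 62.14 turned 13.41 [0.4724 0.2713 0.1266] M [-0.017  0.002 -0.018] [0.04  0.028 0.026] F [-0.    0.23 -0.05] w 0.0077
14.55 [0.47241521 0.27126324 0.1266186 ]
14.6 [0.47231575 0.27127436 0.12660296]
(array([-0.05, -0.13,  5.45]), array([ 0.13, -0.18, -0.05]))
```

View pics/w11.png

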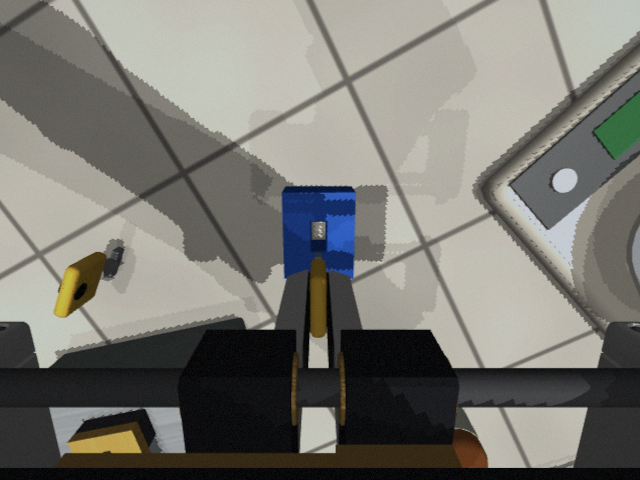

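View pics/s11c.png

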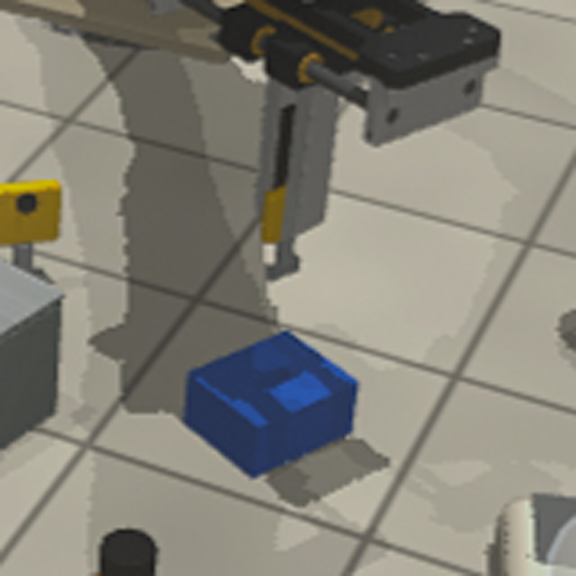

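Run:
```python
from h import *
import pickle
for n in ['w1','w2','w3','w9','w10','w11']:
    s,p,im,d=pickle.load(open(n+'.pkl','rb'))
    h=cv2.cvtColor(im,cv2.COLOR_RGB2HSV)
    f=240/np.tan(np.radians(p['vfov'])/2)
    vv,uu=np.mgrid[0:480,0:640]
    W=(np.stack([(uu-p['cx'])/f*d,(vv-p['cy'])/f*d,d],-1)-np.array(p['t']))@np.array(p['R'])
    near=np.hypot(W[...,0]-.471,W[...,1]-.2715)<.055
    top=near&(W[...,2]>.030)&(W[...,2]<.038)
    q=(W[top][:,:2]*1000).astype(np.float32)
    print(n,s['eef_pos'].round(4) if hasattr(s['eef_pos'],'round') else '',cv2.minAreaRect(q))
    # slot: hole inside top mask
    t=top.astype(np.uint8); cs,hi=cv2.findContours(t,cv2.RETR_CCOMP,cv2.CHAIN_APPROX_NONE)
    for c,k in zip(cs,hi[0]):
        if k[3]>=0 and cv2.contourArea(c)>60:
            w=np.array([ray(p,u,v,.034)[:2] for u,v in c.reshape(-1,2)],np.float32)*1000
            print('  slot',cv2.minAreaRect(w))
# key blade in w11
m=(W[...,2]>.085)&(W[...,2]<.115)&(np.hypot(W[...,0]-.472,W[...,1]-.271)<.02)
q=W[m]; print(m.sum(),q.mean(0) if m.sum() else '')
Rt=Ro.from_quat(s['eef_rot']); t=Rt.inv().apply(q-s['eef_pos'])*1000
if m.sum(): print(np.percentile(t,[2,25,50,75,98],axis=0).round(1))
m=(np.abs(uu-319)<12)&(np.abs(vv-230)<14)&(W[...,2]>.06); q=W[m]; t=Rt.inv().apply(q-s['eef_pos'])*1000
print(m.sum(),np.percentile(t,[2,25,50,75,98],axis=0).round(1))
```

```text
w1 [0.4898 0.0809 0.3001] ((471.39129638671875, 271.03558349609375), (57.1187744140625, 70.24349975585938), 62.22661209106445)
  slot ((471.1711120605469, 270.5294494628906), (13.426473617553711, 26.56317901611328), 63.03363037109375)
w2 [0.5339 0.0722 0.1553] ((471.6834411621094, 271.44091796875), (57.67120361328125, 70.32923126220703), 62.25953674316406)
  slot ((471.58404541015625, 269.78131103515625), (12.869660377502441, 24.405811309814453), 62.208526611328125)
w3 [0.5352 0.0712 0.1121] ((471.6587219238281, 271.7313537597656), (58.42792892456055, 70.86528778076172), 62.18119812011719)
  slot ((471.7386779785156, 270.00177001953125), (12.13509464263916, 24.232614517211914), 61.705379486083984)
w9 [0.5336 0.0711 0.1106] ((471.6325988769531, 271.5317687988281), (57.83355712890625, 70.72575378417969), 62.3980827331543)
  slot ((471.4791564941406, 269.86676025390625), (11.95724105834961, 24.534265518188477), 61.84497833251953)
w10 [0.5327 0.0711 0.1926] ((471.6225891113281, 271.531494140625), (57.74873733520508, 70.61673736572266), 62.02341079711914)
  slot ((471.4988098144531, 270.3130798339844), (12.663091659545898, 25.023193359375), 61.75634765625)
w11 [0.4724 0.2713 0.1266] ((471.4380798339844, 271.57080078125), (56.09758377075195, 70.29224395751953), 62.186466217041016)
  slot ((470.9260559082031, 272.0676574707031), (12.638357162475586, 25.17210578918457), 61.79158020019531)
38 [0.46403075 0.27499093 0.10376462]
[[-2.6 -9.9 19.1]
 [-1.5 -9.4 20. ]
 [-0.9 -9.3 22.8]
 [ 0.3 -9.  25.2]
 [ 0.9 -8.3 28.1]]
3 [[-1.000e-01 -7.780e+01 -1.791e+02]
 [-1.000e-01 -7.780e+01 -1.791e+02]
 [-1.000e-01 -7.780e+01 -1.791e+02]
 [-1.000e-01 -7.780e+01 -1.791e+02]
 [-1.000e-01 -7.780e+01 -1.791e+02]]
```

>>> step_arm(
  targets=[
    {"twist":[0.1,-0.15,0],"delta_pos":[0.01,-0.12,1.5],"claw":0},
    {"twist":[0.1,-0.15,0],"delta_pos":[0.01,-0.12,3],"claw":0},
    {"twist":[0.1,-0.15,0],"delta_pos":[0.01,-0.12,4.5],"claw":0},
    {"twist":[0.1,-0.15,0],"delta_pos":[0.01,-0.12,5.7],"claw":0},
    {"twist":[0.1,-0.15,0],"delta_pos":[0.01,-0.12,5.7],"claw":0},
    {"twist":[0.1,-0.15,0],"delta_pos":[0.01,-0.12,5.7],"claw":0},
    {"twist":[0.1,-0.15,0],"delta_pos":[0.01,-0.12,5.7],"claw":0},
  ],
)

```text
time: 15.35
eef_pos: [0.4718, 0.2723, 0.07]
eef_rot: [0.857, 0.516, 0.001, 0.0]
ft_force: [-0.4, -0.3, -1.0]
gripper_width: 0.0077
```

```bash
python3 av.py 3; python3 shot.py w12; python3 st.py
python3 - <<'E'
import cv2
b=cv2.imread('pics/w12.png')[130:340,220:420]; cv2.imwrite('pics/w12c.png',cv2.resize(b,None,fx=2.8,fy=2.8,interpolation=cv2.INTER_CUBIC))
E
```

```text
15.5 yaw 62.16 turned 13.39 [0.4718 0.2723 0.0701] M [-0.033  0.029  0.016] [0.015 0.031 0.025] F [-0.37 -0.56 -0.62] w 0.0078
15.5 [0.47175375 0.27232684 0.07011574]
15.55 [0.4717 0.2723 0.07  ] rv [0.4671 0.8842 0.0014] F [ 0.21 -0.02 -0.87] M [ 0.004 -0.023  0.011] 0.007938999472367647
yaw 62.155431741971704 [-0.708  0.682  0.204  1.937 -0.248  0.545  0.749]
```

View pics/w12c.png

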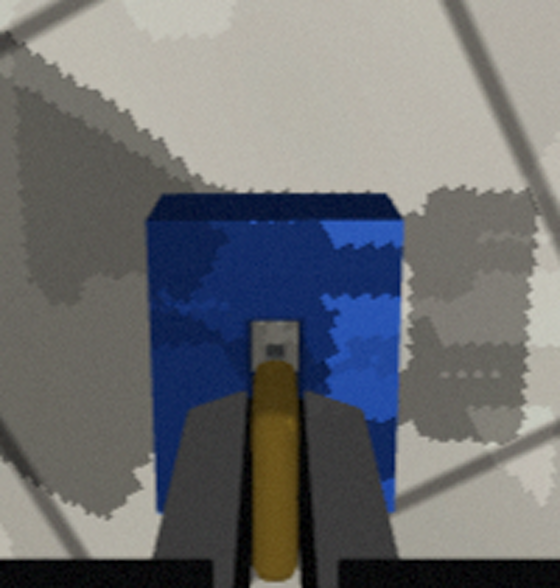

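>>> step_arm(
  targets=[
    {"twist":[0,0,0],"delta_pos":[-0.04,0,0.5],"claw":0},
    {"twist":[0,0,0],"delta_pos":[-0.04,0,0.9],"claw":0},
    {"twist":[0,0,0],"delta_pos":[-0.04,0,1.3],"claw":0},
    {"twist":[0,0,0],"delta_pos":[-0.04,0,1.3],"claw":0},
  ],
)

```text
time: 15.95
eef_pos: [0.471, 0.2717, 0.0563]
eef_rot: [0.856, 0.516, 0.0, -0.0]
ft_force: [-0.4, -1.7, -0.9]
gripper_width: 0.0077
```

```bash
python3 av.py 3
```

```text
16.1 yaw 62.15 turned 13.4 [0.4715 0.2719 0.057 ] M [-0.017  0.02  -0.006] [0.021 0.016 0.038] F [ 0.22 -0.55 -1.2 ] w 0.0076
```

>>> step_arm(
  targets=[
    {"twist":[0,0,0],"delta_pos":[0,0,0.4],"claw":0},
    {"twist":[0,0,0],"delta_pos":[0,0,0.8],"claw":0},
    {"twist":[0,0,0],"delta_pos":[0,0,1.2],"claw":0},
    {"twist":[0,0,0],"delta_pos":[0,0,1.6],"claw":0},
    {"twist":[0,0,0],"delta_pos":[0,0,1.7],"claw":0},
    {"twist":[0,0,0],"delta_pos":[0,0,1.7],"claw":0},
  ],
)

```text
time: 16.7
eef_pos: [0.4714, 0.2718, 0.0397]
eef_rot: [0.857, 0.516, 0.001, 0.0]
ft_force: [0.0, 0.1, -0.7]
gripper_width: 0.0079
```

```bash
python3 av.py 4
```

```text
16.9 yaw 62.15 turned 13.4 [0.4717 0.272  0.0401] M [-0.018  0.002  0.01 ] [0.028 0.016 0.023] F [-0.3  -0.14 -1.08] w 0.008
```

>>> step_arm(
  targets=[
    {"twist":[0,0,0],"delta_pos":[0,0,0.1],"claw":0},
    {"twist":[0,0,0],"delta_pos":[0,0,0.2],"claw":0},
    {"twist":[0,0,0],"delta_pos":[0,0,0.2],"claw":0},
  ],
)

```text
time: 17.2
eef_pos: [0.4716, 0.272, 0.038]
eef_rot: [0.856, 0.516, 0.001, 0.0]
ft_force: [-0.4, 0.2, -0.8]
gripper_width: 0.0079
```

```bash
python3 av.py 4; python3 shot.py s13 scene;python3 - <<'E'
import cv2
b=cv2.imread('pics/s13.png')[230:350,350:470]; cv2.imwrite('pics/s13c.png',cv2.resize(b,None,fx=4.8,fy=4.8,interpolation=cv2.INTER_CUBIC))
E
```

```text
17.4 yaw 62.15 turned 13.4 [0.4717 0.272  0.0381] M [ 0.003  0.01  -0.002] [0.032 0.023 0.015] F [-0.34  0.14 -0.74] w 0.0076
17.4 [0.47170459 0.2720085  0.03811562]
```

View pics/s13c.png

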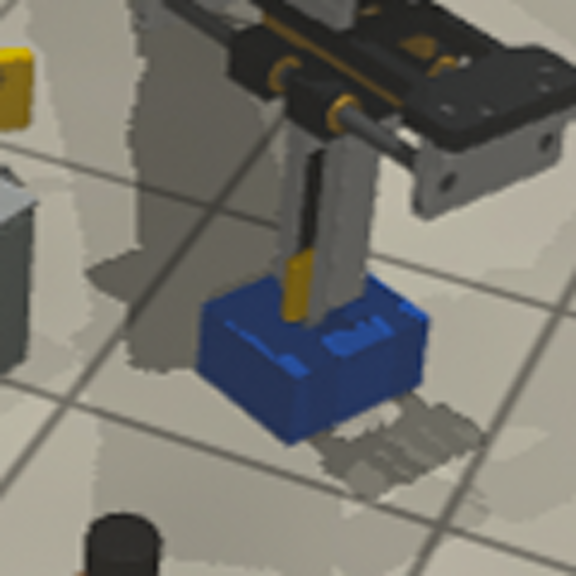

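One more millimetre to feel contact, then release.

>>> step_arm(
  targets=[
    {"twist":[0,0,0],"delta_pos":[0,0,0.05],"claw":0},
    {"twist":[0,0,0],"delta_pos":[0,0,0.1],"claw":0},
    {"twist":[0,0,0],"delta_pos":[0,0,0.1],"claw":0},
  ],
)

```text
time: 17.75
eef_pos: [0.4718, 0.2721, 0.0375]
eef_rot: [0.856, 0.516, 0.001, -0.0]
ft_force: [-1.0, -0.9, 3.6]
gripper_width: 0.0077
```

```bash
python3 av.py 4
```

```text
17.95 yaw 62.15 turned 13.4 [0.4718 0.272  0.0375] M [-0.174  0.226 -0.008] [0.024 0.044 0.038] F [-1.44 -0.47  5.19] w 0.0076
```

>>> step_arm(
  targets=[
    {"twist":[0,0,0],"delta_pos":[0,0,-0.05],"claw":0},
    {"twist":[0,0,0],"delta_pos":[0,0,-0.05],"claw":0.1},
    {"twist":[0,0,0],"delta_pos":[0,0,-0.05],"claw":0.15},
    {"twist":[0,0,0],"delta_pos":[0,0,-0.05],"claw":0.22},
    {"twist":[0,0,0],"delta_pos":[0,0,-0.05],"claw":0.25},
    {"twist":[0,0,0],"delta_pos":[0,0,-0.05],"claw":0.25},
  ],
)

```text
time: 18.55
eef_pos: [0.4718, 0.272, 0.0379]
eef_rot: [0.856, 0.516, 0.001, -0.0]
ft_force: [-0.7, 0.2, 0.1]
gripper_width: 0.0232
```

```bash
python3 av.py 3; python3 shot.py w14
python3 - <<'E'
import cv2
b=cv2.imread('pics/w14.png')[130:340,220:420]; cv2.imwrite('pics/w14c.png',cv2.resize(b,None,fx=2.8,fy=2.8,interpolation=cv2.INTER_CUBIC))
E
```

```text
18.7 yaw 62.15 turned 13.4 [0.4717 0.272  0.038 ] M [-0.031  0.015 -0.024] [0.026 0.017 0.018] F [-0.37  0.02  0.14] w 0.0239
18.7 [0.47173819 0.27200981 0.03797745]
```

View pics/w14c.png

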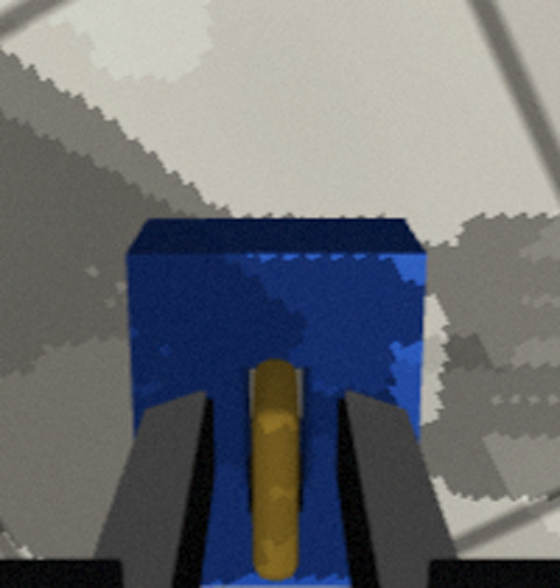

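>>> step_arm(
  targets=[
    {"twist":[0,0,0],"delta_pos":[0,0,-0.8],"claw":0.25},
    {"twist":[0,0,0],"delta_pos":[0,0,-2],"claw":0.25},
    {"twist":[0,0,0],"delta_pos":[0,0,-4],"claw":0.25},
    {"twist":[0,0,0],"delta_pos":[0,0,-8],"claw":0.25},
    {"twist":[0,0,0],"delta_pos":[0,0,-12],"claw":0.25},
    {"twist":[0,0,0],"delta_pos":[0,-4,-16],"claw":0.25},
    {"twist":[0,0,0],"delta_pos":[0,-6,-18],"claw":0.25},
    {"twist":[0,0,0],"delta_pos":[0,-6,-18],"claw":0.25},
  ],
)

```text
time: 19.55
eef_pos: [0.4172, 0.3033, 0.2221]
eef_rot: [0.855, 0.518, 0.004, -0.002]
ft_force: [-0.1, 0.7, 0.7]
gripper_width: 0.0235
```

```bash
python3 shot.py w15; python3 shot.py s15 scene
python3 - <<'E'
import cv2
b=cv2.imread('pics/s15.png')[220:350,215:445]; cv2.imwrite('pics/s15c.png',cv2.resize(b,None,fx=3.4,fy=3.4,interpolation=cv2.INTER_CUBIC))
E
```

```text
19.55 [0.41716606 0.30329368 0.22211144]
19.6 [0.41815751 0.3015149  0.22035424]
```

View pics/w15.png

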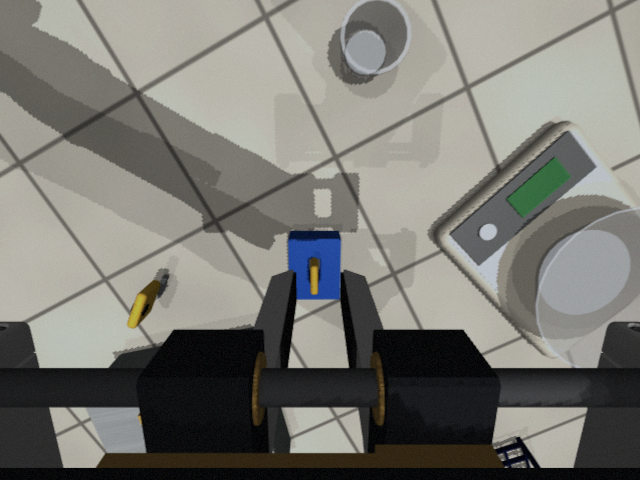

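View pics/s15c.png

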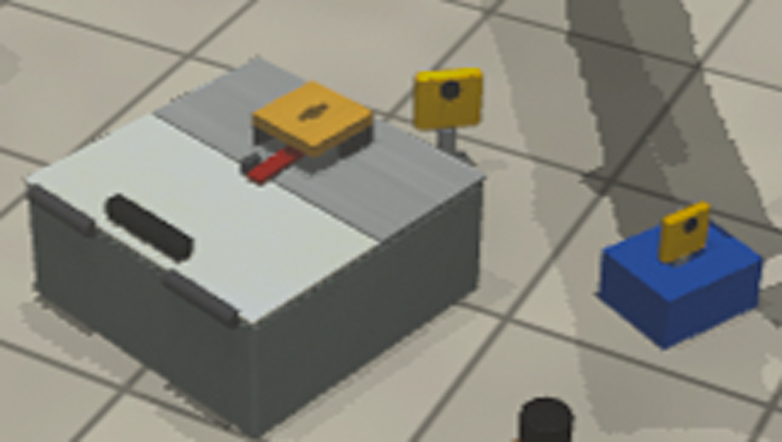

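```bash
python3 - <<'E'
from h import *
import pickle
for n in ['w15','s15']:
    s,p,im,d=pickle.load(open(n+'.pkl','rb'))
    h=cv2.cvtColor(im,cv2.COLOR_RGB2HSV)
    f=240/np.tan(np.radians(p['vfov'])/2)
    vv,uu=np.mgrid[0:480,0:640]
    W=(np.stack([(uu-p['cx'])/f*d,(vv-p['cy'])/f*d,d],-1)-np.array(p['t']))@np.array(p['R'])
    m=(h[...,0]>12)&(h[...,0]<34)&(h[...,1]>110)&(np.hypot(W[...,0]-.4714,W[...,1]-.2715)<.03)&(W[...,2]>.02)
    q=W[m];print(n,m.sum(),np.percentile(q[:,2],[1,5,50,95,99]).round(4),q[:,:2].mean(0)); 
    t=q[q[:,2]>.058];print(cv2.minAreaRect((t[:,:2]*1000).astype(np.float32)))
E
python3 tong.py w15 >/dev/null; python3 shot.py t15 top
python3 - <<'E'
import cv2,numpy as np
a=cv2.imread('pics/top0.png');b=cv2.imread('pics/t15.png')
cv2.imwrite('pics/t15c.png',cv2.resize(b[140:300,200:480],None,fx=2.8,fy=2.8,interpolation=cv2.INTER_CUBIC))
E
```

```text
w15 265 [0.0408 0.0452 0.063  0.0645 0.0648] [0.46844988 0.27294031]
((471.8241882324219, 271.354248046875), (8.103348731994629, 31.847936630249023), 62.07013702392578)
s15 172 [0.0355 0.0381 0.0518 0.0641 0.0654] [0.47563967 0.27263336]
((472.9789733886719, 272.2674255371094), (8.31364917755127, 32.40984344482422), 63.243568420410156)
19.65 [0.41861504 0.30011861 0.21902562]
```

View pics/t15c.png

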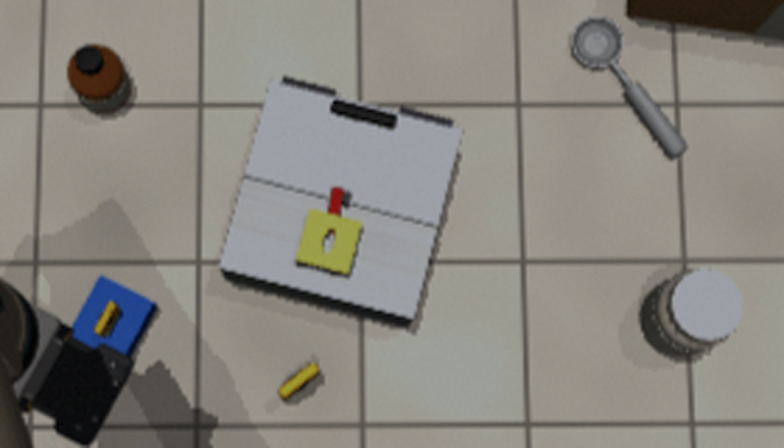

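```bash
python3 - <<'E'
from h import *
import pickle
for n in ['t15','s15','w7']:
    s,p,im,d=pickle.load(open(n+'.pkl','rb'))
    h=cv2.cvtColor(im,cv2.COLOR_RGB2HSV)
    r=((h[...,0]<6)|(h[...,0]>174))&(h[...,1]>150)
    for m,ss,c in blobs(r,8):
        w=ray(p,*c,.0855)
        if np.hypot(w[0]-.534,w[1]-.071)<.06:
            a=np.degrees(np.arctan2(w[1]-.0710,w[0]-.5338)); print(n,ss,c,w,a,'rel box',a+14.7, rect(m,p,.0855))
E
python3 -c "
from cell import *
print(close_job())"
```

```text
t15 [318 207   4   9  31] [319.4516129  211.12903226] [0.57341625 0.06483638 0.0855    ] -8.84335868037754 rel box 5.85664131962246 ((573.7551879882812, 64.71595764160156), (7.497974395751953, 20.406816482543945), 89.63389587402344)
s15 [288 264  13   9  50] [294.24 268.2 ] [0.5716738  0.06613624 0.0855    ] -7.31788811503885 rel box 7.382111884961149 ((571.3023071289062, 66.14794921875), (10.101970672607422, 29.48333168029785), 79.69020080566406)
w7 [359 280  38  27 578] [377.94290657 293.40138408] [0.57401253 0.06531693 0.0855    ] -8.044106840758008 rel box 6.655893159241991 ((573.9800415039062, 65.16639709472656), (11.470759391784668, 21.535303115844727), 80.32383728027344)
the job is handed in; nothing more can be done
None
```

I locked the box, drew the key out and hung it in the blue holder's slot, then handed the job in at about 19.7 s of the 72 s allowed. `close_job` gives no verdict.

- **Which key:** I used the key in the lock at (317,226) in the top view. Its bow measured 8 x 31 mm, matching the description, while the larger key standing free at (306,275) was left alone.
- **Locking:** Turning clockwise, the twist rose through roughly 0.07, 0.10 and 0.13 N m, then to 0.19 N m at about 61° as the tongue stopped moving. I pressed home at 0.205 ± 0.01 N m for well over half a second.
- **Drawing out:** I turned the key back to within 0.2° of the angle at which I had gripped it. It came straight up with side forces under about 1 N.
- **Hanging:** I felt the bow meet the block at about 5 N, then released it. The final check puts the bow's top at 64 mm, as expected, with the key upright, in line with the slot and clear of the gripper. Nothing else in the views looked moved.

**A check that disagreed:** three final camera readings put the tongue about 6–7° short of the box's +x axis. I couldn't tell from them whether it is past the 0.77 rad limit. I judged it home because the stop was felt, and because in the pictures it lay along its keeper and did not shift over the last degrees of key turn or after the key was out.

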